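# Set the handpiece speed dial to five and start it

## Task

With a fingertip and without gripping it, push the pointer of the speed dial on the grey control box round clockwise, click by click, to setting 5 (the yellow mark, five clicks up from the white off dot). Then press the green start button in and let it come back, leaving the dial at 5. Be gentle, and leave the box and the jar, tin, graver and saw standing or lying where they are.

Things in the scene. Friction and masses are not known exactly. Their poses are not given: they have to be found in the camera images.
- unit: The control box: grey, 160 mm (its x) by 220 mm (its y), white flat panel on top 70 mm above the bench, standing on rubber feet, 2.4 kg and loose on the bench. Origin under its centre at bench level; z up, its x points away from the robot at yaw 0.
- dial_axis (a point): The point where the speed dial's upright turning axis meets the panel (panel height); in the box frame at x 0, y +45 mm, z 70 mm. Around it are eight marks at 53 mm radius, one per setting 0 to 7, 30 degrees apart: 0 is a white round dot, 1 to 7 are strokes that get longer, black except 5, which is broad and yellow. Seen from above, the direction of mark n from the axis is (105 - 30 n) degrees counter-clockwise from the box's x axis.
- dial (a joint): Turn of the speed dial in rad, growing clockwise seen from above: 0 at setting 0, 0.5236 (30 degrees) per click, so setting 5 is 2.618; end stops at settings 0 and 7. A spring detent pulls the dial into the nearest setting: it takes about 0.12 N m (3 N at 40 mm radius) to push it up to half way, past which it jumps into the next by itself. It starts in one of settings 0 to 3 (very rarely balanced between two).
- pointer: The dial's black pointer bar with a white line on top, which points at the present setting; origin on the dial axis 1 mm above the panel, its own x runs along the bar towards the pointing end, z up. The bar is 12 mm wide, reaches 48 mm from the axis on the pointing side and 16 mm behind, with its underside 7 mm and its top 33 mm above the panel; round hub of 13 mm radius about the axis.
- pointer_tip (a point): Middle of the upper edge of the pointing end of the pointer bar, 48 mm from the axis, 33 mm above the panel.
- start_top (a point): Centre of the top face of the green round start button (28 mm across) near the right end of the panel, in a black housing; it is pressed straight down.
- start (a joint): How far the start button is pressed, in m: 0 up, 0.006 fully in. A spring brings it back; fully in takes 5 N. It counts as pressed beyond 0.004.
- jar: Bystander: amber jar with black cap, 52 mm across, 70 mm tall, origin under its centre.
- tin: Bystander: flat round dark steel tin, 66 mm across, 22 mm tall, origin under its centre.
- graver: Bystander: hand tool like a screwdriver, 160 mm long, lying along its own x, handle to -x; origin under its middle.
- saw: Bystander: jeweller's saw lying flat, 280 by 90 mm, wooden handle to its -x; its origin is at the handle end of the blade line, at bench level.

How it is judged:
By the outcome, as a careful person would: the job done as asked, in the order asked, and still so for the second after the job is handed in, with the robot touching nothing.
It also fails if it takes over 64 s, if anything falls off the work surface, if the arm or the gripper's body presses on something with over 40 N, if the wrist force passes 120 N, or if a joint passes its speed limit or range.

## Robot

A 7-joint arm with a two-finger parallel gripper is mounted at the origin on the work surface. World frame = base frame: x ahead of the robot, y to its left, z up, the work surface at z = 0. Lengths are in m, angles in rad, forces in N, time in s.
With the tool pointing down it reaches from about 0.425 to 1.025 m from the base axis. Payload 3.6 kg.
Tool frame: the origin (TCP) lies at the very end of the fingers, on their centre line; the grasp point (between the pads) lies 19 mm behind it (grip_depth is the z of the grasp point in the tool frame, in m); z points along the fingers, y is the line along which they close (so a half turn about z gives the same grasp; the last joint's range is limited). The gripper opens to 85 mm and grips with 20 to 120 N. Pads are 22 mm wide; open, the fingers measure 114 mm over their backs; the gripper's body (76 mm by 85 mm) begins 54 mm behind the grasp point. The pads swing forward as they close: fully open they stand 13 mm farther back than shut.
Start: joints at [1.198, 0.591, 0.048, 1.609, -0.033, 0.943, -0.034], TCP at [0.2, -0.697, 0.231] pointing down, gripper open.
Joint ranges: [-2.69, 2.69], [-0.47, 2.24], [-1.27, 1.36], [0.19, 2.51], [-1.53, 4.68], [0.08, 2.07], [-3.09, 3.09]. Speed limits (rad/s): [2.57, 2.57, 3.14, 3.14, 3.14, 3.14, 3.14].

## Interface

Orientations are given as a 3x3 rotation matrix whose columns are the frame's x, y, z axes.
In Python, from plant import * gives the robot as it stands.
- The arm moves only by the tool move_arm, never from a script. Its argument "deltas" is a list of rows, each a list of 5 numbers: the shift along the tool's x, y, z in cm, then the turn about the tool's z in degrees, then the finger opening in cm, from 0 to 8.54. A call has exactly 8 rows; each row shifts and turns the commanded pose from where the row before left it, along the tool's axes as they then stand; what a row does not reach is not made up. A row lasts 1/8 s, in which the tool goes at most 62.5 mm and 10.7 degrees, less where a joint would pass 70% of its speed; a pose out of reach is approached as far as the arm can. A call with a gripper value outside its range is refused whole. The fingers move at their own pace and stop on an object; "force" is the grip in N (left out, the last holds). Time passes only in rows, so rows that do not move let the fingers close, or fill a call up. It gives the time, the measured TCP pose, the force, the opening and the grip force at its end, in the units of the state.
- read_state(): the state, without advancing time (a new reading comes with each control period).
- grab_frame(name): name is "scene" or "top"; returns the picture (480x640x3 uint8, red, green, blue); there is no depth.
- get_calibration(name): a dict with "fx", "fy", "cx", "cy" (pixels), "T" (4x4, takes a point from camera to world coordinates). Camera axes: x right, y down, z forward; pixel columns grow to the right and rows downward; lengths in m; the calibration is good to about 2 mm. A picture is of the moment at which its call begins. get_calibration takes no time and is no camera call.
- sign_off(): hands the job in; it is judged then, once.
The state is a dict: "clock": time; "q": joint angles; "joint_velocities": joint speeds; "joint_efforts": joint torques, N m; "ee_pos": TCP position; "orientation": TCP orientation; "wrist_force": force on the tool from outside, world axes, zero at the start; "ft_torque": the same for the moment, N m; "opening": opening from 0.0 (shut) to 1.0 (fully open); "finger_force": force on a finger pad.
Only numpy, scipy, OpenCV 4.12 (cv2) and the standard library are available. Lean on these libraries where they do the work, as an engineer would, in place of code of your own. Each camera call takes 0.05 s, during which the arm holds its last target. There are 200 camera calls.

## Working session

There is one attempt and no reset: what is moved stays moved. The work goes in short steps, Python scripts to look and compute and a tool call to move; the robot and the scene stay as the last step left them, time stands still between calls to the robot, and variables do not carry over. Pictures are saved under pics/ and viewed, at most 10 in all, crops included, and the job is handed in when it is done.

Besides the shell and the picture viewer there is one more tool, called after ">>>" as name([rows], argument=value, ...), one row to a line, values as JSON. move_arm: Moves the arm, as the interface text tells. Its arguments: {"type":"object","properties":{"deltas":{"type":"array"},"force":{"type":"number"}},"required":["deltas"]}

```bash
ls; mkdir -p pics; python3 - <<'E'
from plant import *
import cv2
s=read_state(); print(s['clock'],s['ee_pos'],s['orientation'],s['opening'])
for n in('scene','top'):
    cv2.imwrite(f'pics/{n}0.png',cv2.cvtColor(grab_frame(n),cv2.COLOR_RGB2BGR)); c=get_calibration(n); print(n,c)
E
```

```text
pics
0.0 [ 0.19927154 -0.69620256  0.23013271] [[ 9.61383788e-01  2.75210220e-01 -7.39223538e-04]
 [ 2.75211186e-01 -9.61381412e-01  2.14109977e-03]
 [-1.21423229e-04 -2.26186120e-03 -9.99997435e-01]] 0.9962364519350722
scene {'fx': 590.2764485450256, 'fy': 590.2764485450256, 'cx': 314.12841640144626, 'cy': 245.58805358588052, 'T': array([[ 0.59827964,  0.67740662, -0.42799737,  1.13456037],
       [ 0.8012695 , -0.50934233,  0.31390696, -0.26578678],
       [-0.00535453, -0.53074538, -0.84751441,  1.08190314],
       [ 0.        ,  0.        ,  0.        ,  1.        ]])}
top {'fx': 599.7442031652326, 'fy': 599.7442031652326, 'cx': 311.084284872234, 'cy': 241.9298430766605, 'T': array([[-0.01932711, -0.99926576,  0.03308188,  0.5534419 ],
       [-0.99946289,  0.02018559,  0.02581609,  0.09651917],
       [-0.02646491, -0.03256516, -0.99911917,  1.18759633],
       [ 0.        ,  0.        ,  0.        ,  1.        ]])}
```

View pics/top0.png

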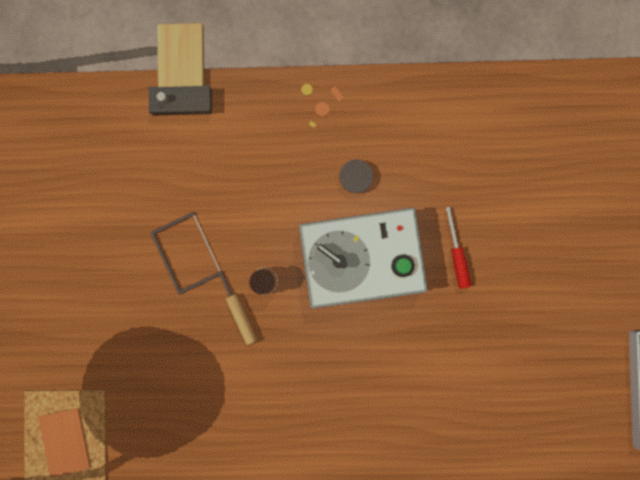

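View pics/scene0.png

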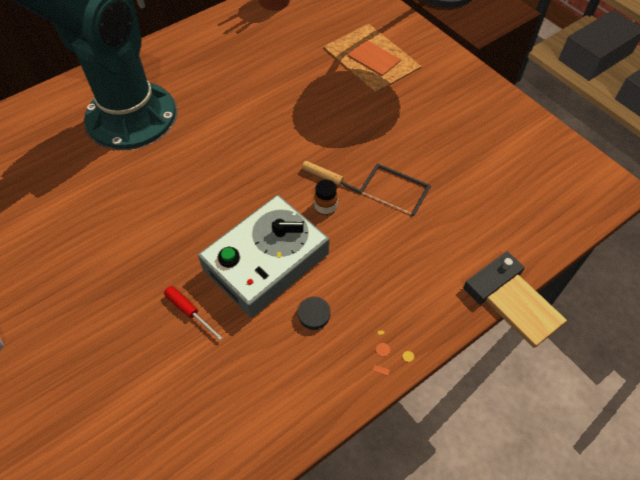

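The top view shows the box panel with corners near (302,226), (415,210), (426,290) and (312,306). The dial axis is near (340,262), its pointer runs up-left to (320,247), the yellow mark is at (356,239) and the green button at (403,265). The scene view agrees; the jar is just left of the box at (262,281), with the tin beyond it and the graver to its right.

```bash
cat > h.py <<'E'
from plant import *
import cv2, numpy as np
def ray(n,uv,z):
    c=get_calibration(n);T=c['T']
    d=T[:3,:3]@np.array([(uv[0]-c['cx'])/c['fx'],(uv[1]-c['cy'])/c['fy'],1.])
    return T[:3,3]+d*(z-T[2,3])/d[2]
def big(m):
    return max(cv2.findContours(m.astype(np.uint8),cv2.RETR_EXTERNAL,cv2.CHAIN_APPROX_NONE)[0],key=cv2.contourArea)
def cen(c):
    m=cv2.moments(c);return np.array([m['m10']/m['m00'],m['m01']/m['m00']])
def proj(n,p):
    c=get_calibration(n);T=c['T'];q=T[:3,:3].T@(np.asarray(p)-T[:3,3])
    return np.array([c['fx']*q[0]/q[2]+c['cx'],c['fy']*q[1]/q[2]+c['cy']])
E
python3 - <<'E'
from h import *
for n in('top','scene'):
    im=cv2.cvtColor(cv2.imread(f'pics/{n}0.png'),cv2.COLOR_BGR2HSV).astype(int);H,S,V=im[...,0],im[...,1],im[...,2]
    roi=np.zeros(H.shape,bool)
    if n=='top': roi[200:315,295:435]=1
    else: roi[190:320,195:335]=1
    pan=big(roi&(S<60)&(V>120)); hull=cv2.convexHull(pan)
    P=np.array([ray(n,p[0],.07)[:2] for p in hull],np.float32)
    r=cv2.minAreaRect(P); print(n,'panel',r)
    g=big(roi&(H>45)&(H<80)&(S>130)&(V>60)); print('green z.085',ray(n,cen(g),.085),cv2.minAreaRect(np.array([ray(n,p[0],.085)[:2] for p in g],np.float32))[1])
    y=big(roi&(H>20)&(H<35)&(S>110)&(V>120)); print('yellow',ray(n,cen(y),.07),cv2.contourArea(y))
    c=np.array(r[0]); b=cv2.boxPoints(r); e=b[1]-b[0]; f=b[2]-b[1]
    yv=e if np.hypot(*e)>np.hypot(*f) else f
    yv=yv/np.hypot(*yv); yv=yv*np.sign(yv[1]); xv=np.array([yv[1],-yv[0]])
    ax=c+.045*yv; print('yaw',np.degrees(np.arctan2(xv[1],xv[0])),'axis',ax, 'yellow pred',ax+.053*(np.cos(np.radians(-45))*xv+np.sin(np.radians(-45))*yv))
    print([ (k,np.round(proj(n,[*(ax+.045*(np.cos(np.radians(105-30*k))*xv+np.sin(np.radians(105-30*k))*yv)),.103]))) for k in range(4)],proj(n,[*ax,.103]))
I=cv2.imread('pics/top0.png')[205:315,295:435];J=cv2.imread('pics/scene0.png')[190:320,195:335]
cv2.imwrite('pics/c.png',np.vstack([cv2.resize(I,(500,393),interpolation=2)[:300],cv2.resize(J,(500,464),interpolation=2)[:300]]))
E
```

```text
top panel ((0.5594090819358826, 0.03119000792503357), (0.1576952338218689, 0.21723172068595886), 7.109541893005371)
green z.085 [ 0.54280724 -0.04393592  0.085     ] (0.023182926699519157, 0.022004561498761177)
yellow [0.59593687 0.04203479 0.07      ] 10.5
yaw 7.109553 axis [0.55383957 0.07584402] yellow pred [0.59566645 0.04329388]
[(0, array([316., 271.])), (1, array([314., 258.])), (2, array([318., 246.])), (3, array([329., 238.]))] [338.41590551 261.03609775]
scene panel ((0.5628619194030762, 0.02767857164144516), (0.15487399697303772, 0.2140839844942093), 7.115560531616211)
green z.085 [ 0.54243754 -0.04404875  0.085     ] (0.025732778012752533, 0.026138562709093094)
yellow [0.59655265 0.03998405 0.07      ] 12.0
yaw 7.1155686 axis [0.55728772 0.072332  ] yellow pred [0.59911802 0.03978625]
[(0, array([292., 208.])), (1, array([299., 215.])), (2, array([302., 224.])), (3, array([299., 233.]))] [279.59310272 223.77128553]
```

View pics/c.png

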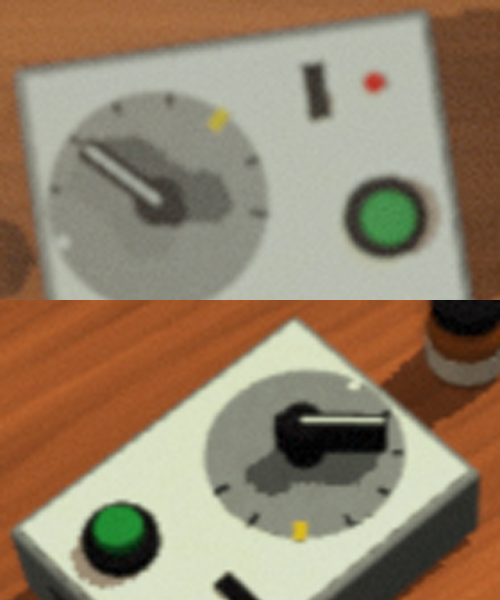

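The crop confirms the pointer is at setting 2 (bar tip at crop pixel (85,150)), so it needs three clicks. Both views give yaw about 7.1° and the axis at about (0.555, 0.075). I'm closing the fingers and heading over.

>>> move_arm([
  [3.9,-2.4,0,0,0],
  [3.9,-2.4,0,0,0],
  [3.9,-2.4,0,0,0],
  [3.9,-2.4,0,0,0],
  [3.9,-2.4,0,0,0],
  [3.9,-2.4,0,0,0],
  [3.9,-2.4,0,0,0],
  [3.9,-2.4,0,0,0],
], force=20)

```text
clock: 1.1
ee_pos: [0.4473, -0.4252, 0.2309]
orientation: [[0.961, 0.275, -0.001], [0.275, -0.961, 0.0], [-0.0, -0.001, -1.0]]
wrist_force: [0.4, -0.3, -0.3]
opening: 0.001
finger_force: 0.0
```

```bash
cat >> h.py <<'E'
A=np.array([.5555,.0745]);YAW=7.1
def togo(bar_deg,r,back,z):
    "tool-frame shift (cm) and turn (deg) to stand 'back' m behind bar centreline at radius r, tool x radial"
    s=read_state();R=np.array(s['orientation']);p=np.array(s['ee_pos'])
    a=np.radians(bar_deg);u=np.array([np.cos(a),np.sin(a)]);t=np.array([u[1],-u[0]])
    P=np.array([*(A+r*u-back*t),z]);yaw=np.degrees(np.arctan2(R[1,0],R[0,0]))
    print('t',s['clock'],'pos',p.round(4),'yaw',yaw.round(1),'open',s['opening'],'F',np.round(s['wrist_force'],2),'M',np.round(s['ft_torque'],2))
    print('target',P.round(4),'shift cm',(100*R.T@(P-p)).round(2),'turn',round(yaw-bar_deg,1))
E
python3 -c "
from h import *
togo(52.1,.037,.033,.16)"
```

```text
t 1.1 pos [ 0.4473 -0.4252  0.2309] yaw 16.0 open 0.001113150581579675 F [ 0.36 -0.32 -0.29] M [-0.04 -0.07 -0.05]
target [0.5522 0.124  0.16  ] shift cm [ 25.2  -49.9    7.11] turn -36.1
```

>>> move_arm([
  [2,-4,0,0,0],
  [2,-4,0,0,0],
  [2,-4,0,0,0],
  [2,-4,0,0,0],
  [2,-4,0,0,0],
  [2,-4,0,0,0],
  [2,-4,0,0,0],
  [2,-4,0,0,0],
])

```text
clock: 2.1
ee_pos: [0.5122, -0.0734, 0.2311]
orientation: [[0.961, 0.275, -0.0], [0.275, -0.961, -0.0], [-0.0, -0.0, -1.0]]
wrist_force: [0.5, -0.1, 0.0]
opening: -0.002
finger_force: 0.0
```

>>> move_arm([
  [2.3,-4.5,0,0,0],
  [2.3,-4.5,0,0,0],
  [2.3,-4.5,1,0,0],
  [2.3,-4.5,2,0,0],
  [0,0,2,-9,0],
  [0,0,2,-9,0],
  [0,0,0,-9,0],
  [0,0,0,-9,0],
])

```text
clock: 3.1
ee_pos: [0.5507, 0.1233, 0.1605]
orientation: [[0.612, 0.791, -0.002], [0.791, -0.612, -0.0], [-0.001, -0.001, -1.0]]
wrist_force: [-0.2, 0.3, 0.5]
opening: 0.002
finger_force: 0.0
```

```bash
python3 -c "
from h import *
togo(52.1,.037,.033,.082)"
```

```text
t 3.1 pos [0.5507 0.1233 0.1605] yaw 52.3 open 0.0017602619327646315 F [-0.24  0.25  0.48] M [-0.02  0.03 -0.03]
target [0.5522 0.124  0.082 ] shift cm [0.15 0.09 7.85] turn 0.2
```

>>> move_arm([
  [0.1,0,1,0,0],
  [0,0,1,0,0],
  [0,0,1,0,0],
  [0,0,1,0,0],
  [0,0,0.4,0,0],
  [0,0,0,0,0],
  [0,0,0,0,0],
  [0,0,0,0,0],
])

```text
clock: 4.1
ee_pos: [0.5522, 0.1244, 0.1177]
orientation: [[0.616, 0.788, 0.001], [0.788, -0.616, 0.0], [0.001, 0.0, -1.0]]
wrist_force: [-0.9, 0.5, 0.2]
opening: -0.0
finger_force: 0.0
```

```bash
cat >> h.py <<'E'
def look(name):
    I=grab_frame('top')[205:315,295:435];J=grab_frame('scene')[170:300,195:345]
    cv2.imwrite(name,cv2.cvtColor(np.vstack([cv2.resize(I,(380,299),interpolation=2),cv2.resize(J,(380,299),interpolation=2)]),cv2.COLOR_RGB2BGR))
E
python3 -c "
from h import *
togo(52.1,.037,.033,.082)
look('pics/d.png')"
```

```text
t 4.1 pos [0.5522 0.1244 0.1177] yaw 52.0 open -6.543094316105052e-06 F [-0.89  0.48  0.15] M [ 0.08 -0.03  0.02]
target [0.5522 0.124  0.082 ] shift cm [-0.03  0.02  3.57] turn -0.1
```

View pics/d.png

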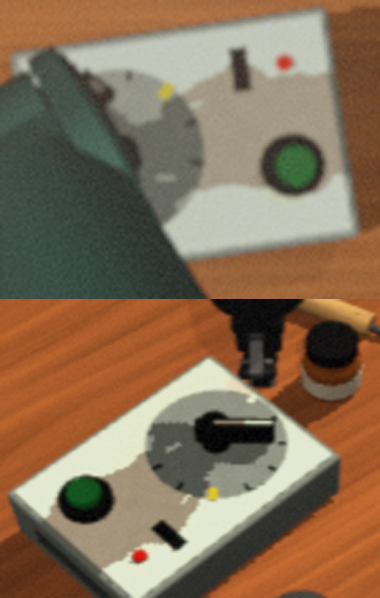

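The scene half shows the shut fingertips at crop (258,375), clear of the bar on its counter-clockwise side; the bar still points at 2. I'm descending beside it, then closing in slowly.

>>> move_arm([
  [0,0,0.9,0,0],
  [0,0,0.9,0,0],
  [0,0,0.9,0,0],
  [0,0,0.8,0,0],
  [0,0.2,0,0,0],
  [0,0.2,0,0,0],
  [0,0.2,0,0,0],
  [0,0,0,0,0],
])

```text
clock: 5.2
ee_pos: [0.5571, 0.1203, 0.0826]
orientation: [[0.616, 0.787, 0.001], [0.787, -0.616, 0.0], [0.001, 0.001, -1.0]]
wrist_force: [0.8, -0.2, -0.3]
opening: -0.004
finger_force: 0.0
```

>>> move_arm([
  [0,0.1,0,0,0],
  [0,0.1,0,0,0],
  [0,0.1,0,0,0],
  [0,0.1,0,0,0],
  [0,0.1,0,0,0],
  [0,0.1,0,0,0],
  [0,0,0,0,0],
  [0,0,0,0,0],
])

```text
clock: 6.2
ee_pos: [0.5613, 0.1169, 0.0823]
orientation: [[0.616, 0.788, -0.0], [0.788, -0.616, -0.0], [-0.0, -0.0, -1.0]]
wrist_force: [0.3, -0.4, -0.3]
opening: 0.0
finger_force: 0.0
```

```bash
python3 -c "
from h import *
togo(52.1,.037,.021,.082)"
```

```text
t 6.2 pos [0.5613 0.1169 0.0823] yaw 52.0 open 5.2822320205004855e-05 F [ 0.29 -0.35 -0.29] M [ 0.01 -0.04 -0.01]
target [0.5617 0.1166 0.082 ] shift cm [-0.    0.05  0.03] turn -0.1
```

>>> move_arm([
  [0,0.1,0,0,0],
  [0,0.1,0,0,0],
  [0,0.1,0,0,0],
  [0,0.1,0,0,0],
  [0,0.1,0,0,0],
  [0,0.1,0,0,0],
  [0,0,0,0,0],
  [0,0,0,0,0],
])

```text
clock: 7.2
ee_pos: [0.5662, 0.1136, 0.0823]
orientation: [[0.616, 0.788, 0.0], [0.788, -0.616, 0.0], [0.001, -0.0, -1.0]]
wrist_force: [-1.6, 3.1, -0.2]
opening: -0.001
finger_force: 1.4
```

```bash
python3 -c "
from h import *
togo(52.1,.037,.016,.082)
look('pics/e.png')"
```

```text
t 7.2 pos [0.5662 0.1136 0.0823] yaw 52.0 open -0.0006058086916539657 F [-1.64  3.06 -0.17] M [ 0.56  0.25 -0.02]
target [0.5656 0.1135 0.082 ] shift cm [-0.04 -0.04  0.03] turn -0.1
```

View pics/e.png

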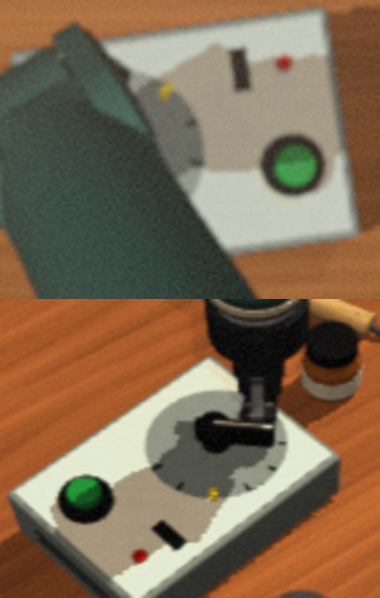

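The scene half shows the finger flush against the bar, which has just begun to swing toward 3. The reaction is about 3.4 N, so contact lies about 20 mm behind the bar centreline. From here I swing round the axis.

```bash
python3 -c "
from h import *
togo(45,.037,.020,.082)
togo(34,.037,.020,.082)"
```

```text
t 7.3 pos [0.5662 0.1136 0.0823] yaw 52.0 open -0.004224939993985687 F [-0.1   3.94 -0.76] M [ 0.61  0.17 -0.03]
target [0.5675 0.1148 0.082 ] shift cm [0.18 0.03 0.03] turn 7.0
t 7.3 pos [0.5662 0.1136 0.0823] yaw 52.0 open -0.004224939993985687 F [-0.1   3.94 -0.76] M [ 0.61  0.17 -0.03]
target [0.575  0.1118 0.082 ] shift cm [0.4  0.8  0.03] turn 18.0
```

>>> move_arm([
  [0.1,0,0,3.5,0],
  [0.1,0,0,3.5,0],
  [0.1,0.2,0,3,0],
  [0.1,0.2,0,3,0],
  [0.1,0.2,0,3,0],
  [0.1,0.2,0,3,0],
  [0,0,0,0,0],
  [0,0,0,0,0],
])

```text
clock: 8.3
ee_pos: [0.5756, 0.1108, 0.0823]
orientation: [[0.839, 0.544, -0.0], [0.544, -0.839, -0.0], [-0.0, 0.0, -1.0]]
wrist_force: [0.4, 0.2, -0.8]
opening: -0.003
finger_force: 0.0
```

```bash
python3 -c "
from h import *
togo(7,.037,.020,.082)"
```

```text
t 8.3 pos [0.5756 0.1108 0.0823] yaw 33.0 open -0.002712783068117573 F [ 0.4   0.19 -0.83] M [-0.07  0.03 -0.04]
target [0.5898 0.0989 0.082 ] shift cm [0.54 1.77 0.03] turn 26.0
```

The force dropped to zero, so it has clicked to 3. Next click.

>>> move_arm([
  [0.1,0.21,0,3.5,0],
  [0.1,0.22,0,3.5,0],
  [0.1,0.22,0,3.5,0],
  [0.1,0.22,0,3.5,0],
  [0.1,0.22,0,3.5,0],
  [0.1,0.22,0,3.5,0],
  [0,0,0,0,0],
  [0,0,0,0,0],
])

```text
clock: 9.3
ee_pos: [0.5863, 0.1026, 0.0823]
orientation: [[0.978, 0.209, 0.0], [0.209, -0.978, 0.001], [0.0, -0.001, -1.0]]
wrist_force: [-0.7, 3.2, -0.5]
opening: 0.0
finger_force: 1.1
```

```bash
python3 -c "
from h import *
togo(5,.037,.020,.082)"
```

```text
t 9.3 pos [0.5863 0.1026 0.0823] yaw 12.1 open 0.00011542980349036574 F [-0.73  3.23 -0.48] M [ 0.55 -0.02  0.02]
target [0.5906 0.0976 0.082 ] shift cm [0.31 0.57 0.03] turn 7.1
```

>>> move_arm([
  [0.1,0.2,0,2.5,0],
  [0.1,0.2,0,2.5,0],
  [0.1,0.2,0,2.5,0],
  [0,0,0,0,0],
  [0,0,0,0,0],
  [0,0,0,0,0],
  [0,0,0,0,0],
  [0,0,0,0,0],
])

```text
clock: 10.3
ee_pos: [0.5903, 0.0964, 0.0823]
orientation: [[0.997, 0.078, -0.0], [0.078, -0.997, -0.0], [-0.0, 0.0, -1.0]]
wrist_force: [0.1, 0.2, 0.4]
opening: -0.002
finger_force: 0.0
```

```bash
python3 -c "
from h import *
togo(-23,.037,.020,.082)"
```

```text
t 10.3 pos [0.5903 0.0964 0.0823] yaw 4.5 open -0.0021464756569129174 F [0.09 0.22 0.41] M [0.01 0.01 0.01]
target [0.5974 0.0785 0.082 ] shift cm [0.57 1.84 0.03] turn 27.5
```

It is at 4. Last click, stopping short first.

>>> move_arm([
  [0.1,0.21,0,3.5,0],
  [0.1,0.22,0,3.5,0],
  [0.1,0.22,0,3.5,0],
  [0.1,0.22,0,3.5,0],
  [0.1,0.22,0,3.5,0],
  [0.1,0.22,0,3.5,0],
  [0,0,0,0,0],
  [0,0,0,0,0],
])

```text
clock: 11.3
ee_pos: [0.5957, 0.0837, 0.0824]
orientation: [[0.959, -0.283, 0.001], [-0.283, -0.959, 0.001], [0.001, -0.001, -1.0]]
wrist_force: [2.0, 2.9, 0.1]
opening: -0.0
finger_force: 1.1
```

```bash
python3 -c "
from h import *
togo(-24,.037,.020,.082)"
```

```text
t 11.3 pos [0.5957 0.0837 0.0824] yaw -16.4 open -0.00010617431616507522 F [1.97 2.94 0.05] M [ 0.44 -0.16  0.04]
target [0.5974 0.0777 0.082 ] shift cm [0.34 0.53 0.04] turn 7.6
```

>>> move_arm([
  [0.1,0.2,0,2.5,0],
  [0.1,0.2,0,2.5,0],
  [0.1,0.2,0,2.5,0],
  [0,0,0,0,0],
  [0,0,0,0,0],
  [0,0,0,0,0],
  [0,0,0,0,0],
  [0,0,0,0,0],
])

```text
clock: 12.3
ee_pos: [0.5961, 0.0763, 0.0823]
orientation: [[0.913, -0.407, -0.0], [-0.407, -0.913, 0.0], [-0.0, 0.0, -1.0]]
wrist_force: [0.1, -0.4, 0.8]
opening: 0.001
finger_force: 0.0
```

```bash
python3 -c "
from h import *
togo(-24,.037,.020,.082)
"
```

```text
t 12.3 pos [0.5961 0.0763 0.0823] yaw -24.0 open 0.0007824586680794697 F [ 0.1  -0.42  0.78] M [ 0.03  0.05 -0.08]
target [0.5974 0.0777 0.082 ] shift cm [ 0.06 -0.18  0.03] turn -0.0
```

Released again. I'm backing off, rising and taking a look.

>>> move_arm([
  [0,-0.4,0,0,0],
  [0,-0.3,0,0,0],
  [0,0,-2,0,0],
  [0,0,-2.5,0,0],
  [0,0,-2.5,0,0],
  [0,0,-2,0,0],
  [0,0,0,0,0],
  [0,0,0,0,0],
])

```text
clock: 13.3
ee_pos: [0.5984, 0.0829, 0.1716]
orientation: [[0.913, -0.407, -0.001], [-0.407, -0.913, -0.0], [-0.001, 0.001, -1.0]]
wrist_force: [0.2, -0.3, -0.2]
opening: -0.001
finger_force: 0.0
```

```bash
python3 -c "
from h import *
togo(-24,.037,.020,.172)
s=read_state();R=np.array(s['orientation'])
print('button',100*R.T@(np.array([.5426,-.044,.172])-s['ee_pos']))
look('pics/f.png')"
```

```text
t 13.3 pos [0.5984 0.0829 0.1716] yaw -24.0 open -0.0011307688307430246 F [ 0.23 -0.25 -0.22] M [-0.02 -0.02  0.02]
target [0.5974 0.0777 0.172 ] shift cm [ 0.12  0.51 -0.04] turn -0.0
button [ 0.06053877 13.86060406 -0.03373375]
```

View pics/f.png

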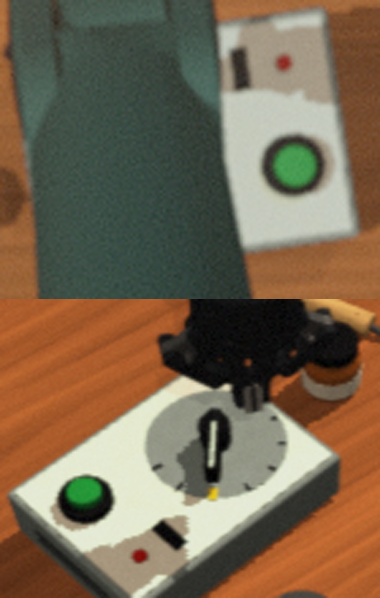

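The pointer lies on the yellow mark (crop (212,450) pointing at (212,493)) and the box has not moved. On to the button.

>>> move_arm([
  [0,2.5,0,0,0],
  [0,3,0,0,0],
  [0,3,0,0,0],
  [0,3,0,0,0],
  [0.1,2.4,0,0,0],
  [0,0,2.5,0,0],
  [0,0,2.5,0,0],
  [0,0,0,0,0],
])

```text
clock: 14.4
ee_pos: [0.5404, -0.0464, 0.1206]
orientation: [[0.913, -0.409, -0.006], [-0.409, -0.913, -0.001], [-0.005, 0.003, -1.0]]
wrist_force: [0.3, -0.6, 0.1]
opening: -0.0
finger_force: 0.0
```

```bash
python3 -c "
from h import *
s=read_state();R=np.array(s['orientation'])
print(s['ee_pos'],s['wrist_force'],'button',100*R.T@(np.array([.5426,-.044,.09])-s['ee_pos']))
look('pics/g.png')"
```

```text
[ 0.54041944 -0.04636451  0.12061324] [ 0.34002336 -0.62842004  0.11697645] button [ 0.11706125 -0.31368922  3.05991143]
```

View pics/g.png

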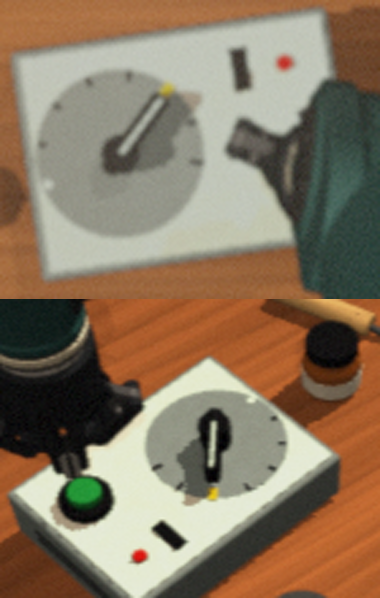

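The top half shows the pointer right on the yellow mark; the scene half shows the fingertip above the green button. I'm descending carefully.

>>> move_arm([
  [0.1,-0.3,0.7,0,0],
  [0,0,0.7,0,0],
  [0,0,0.6,0,0],
  [0,0,0.2,0,0],
  [0,0,0.1,0,0],
  [0,0,0.1,0,0],
  [0,0,0,0,0],
  [0,0,0,0,0],
])

```text
clock: 15.5
ee_pos: [0.5455, -0.0424, 0.0984]
orientation: [[0.913, -0.407, 0.0], [-0.407, -0.913, -0.0], [0.0, -0.0, -1.0]]
wrist_force: [-0.2, -0.0, -0.8]
opening: -0.001
finger_force: 0.0
```

>>> move_arm([
  [0,0,0.1,0,0],
  [0,0,0.1,0,0],
  [0,0,0.1,0,0],
  [0,0,0.1,0,0],
  [0,0,0,0,0],
  [0,0,0,0,0],
  [0,0,0,0,0],
  [0,0,0,0,0],
])

```text
clock: 16.5
ee_pos: [0.5455, -0.0423, 0.0943]
orientation: [[0.913, -0.407, 0.0], [-0.407, -0.913, -0.0], [0.0, -0.0, -1.0]]
wrist_force: [-0.1, 0.1, -0.3]
opening: -0.001
finger_force: 0.0
```

>>> move_arm([
  [-0.2,0.2,0,0,0],
  [0,0,0.1,0,0],
  [0,0,0.1,0,0],
  [0,0,0.1,0,0],
  [0,0,0.1,0,0],
  [0,0,0.1,0,0],
  [0,0,0,0,0],
  [0,0,0,0,0],
])

```text
clock: 17.5
ee_pos: [0.5428, -0.0434, 0.0894]
orientation: [[0.913, -0.407, -0.0], [-0.407, -0.913, -0.0], [-0.0, 0.0, -1.0]]
wrist_force: [-0.9, -0.2, 4.1]
opening: -0.001
finger_force: 1.5
```

>>> move_arm([
  [0,0,0.05,0,0],
  [0,0,0.05,0,0],
  [0,0,0,0,0],
  [0,0,0,0,0],
  [0,0,0,0,0],
  [0,0,0,0,0],
  [0,0,0,0,0],
  [0,0,0,0,0],
])

```text
clock: 18.5
ee_pos: [0.5428, -0.0433, 0.0883]
orientation: [[0.913, -0.407, -0.0], [-0.407, -0.913, 0.0], [-0.0, 0.0, -1.0]]
wrist_force: [-1.5, -0.7, 3.7]
opening: 0.004
finger_force: 1.8
```

```bash
python3 -c "
from h import *
s=read_state();print(s['ee_pos'],s['wrist_force'])
look('pics/i.png')"
```

```text
[ 0.54276021 -0.04332866  0.08830021] [-1.54769491 -0.66971904  3.72046054]
```

View pics/i.png

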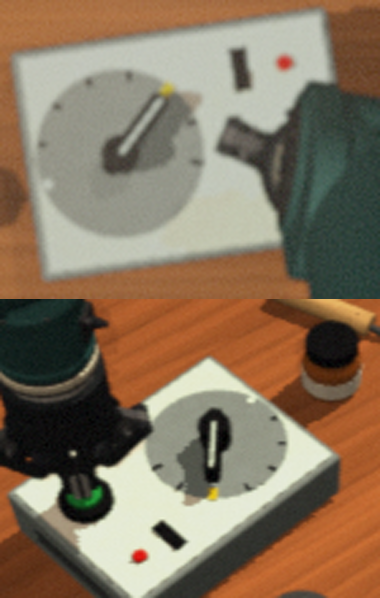

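The fingertip is squarely on the green cap (scene crop (85,495)) and it is giving way. I'll press on in small steps until the end stop shows.

>>> move_arm([
  [0,0,0.05,0,0],
  [0,0,0.05,0,0],
  [0,0,0,0,0],
  [0,0,0,0,0],
  [0,0,0,0,0],
  [0,0,0,0,0],
  [0,0,0,0,0],
  [0,0,0,0,0],
])

```text
clock: 19.6
ee_pos: [0.5428, -0.0433, 0.0873]
orientation: [[0.913, -0.407, -0.0], [-0.407, -0.913, 0.0], [-0.0, 0.0, -1.0]]
wrist_force: [-1.9, -0.9, 4.9]
opening: -0.001
finger_force: 2.1
```

>>> move_arm([
  [0,0,0.05,0,0],
  [0,0,0.05,0,0],
  [0,0,0,0,0],
  [0,0,0,0,0],
  [0,0,0,0,0],
  [0,0,0,0,0],
  [0,0,0,0,0],
  [0,0,0,0,0],
])

```text
clock: 20.6
ee_pos: [0.5428, -0.0434, 0.0863]
orientation: [[0.913, -0.407, -0.0], [-0.407, -0.913, -0.0], [-0.0, 0.0, -1.0]]
wrist_force: [-1.8, -0.3, 4.9]
opening: -0.001
finger_force: 2.3
```

>>> move_arm([
  [0,0,0.05,0,0],
  [0,0,0.05,0,0],
  [0,0,0,0,0],
  [0,0,0,0,0],
  [0,0,0,0,0],
  [0,0,0,0,0],
  [0,0,0,0,0],
  [0,0,0,0,0],
])

```text
clock: 21.6
ee_pos: [0.5428, -0.0434, 0.086]
orientation: [[0.913, -0.407, 0.0], [-0.407, -0.913, 0.0], [-0.0, -0.0, -1.0]]
wrist_force: [-3.2, 0.0, 10.5]
opening: 0.004
finger_force: 5.4
```

The end stop is at z = 0.086, right after the spring reached 5 N: fully in. I'm letting go and rising clear.

>>> move_arm([
  [0,0,-0.3,0,0],
  [0,0,-0.4,0,0],
  [0,0,-0.6,0,0],
  [0,0,-1.5,0,0],
  [0,0,-2.5,0,0],
  [0,0,-2.5,0,0],
  [0,0,-1.5,0,0],
  [0,0,0,0,0],
])

```text
clock: 22.6
ee_pos: [0.5437, -0.0433, 0.1796]
orientation: [[0.913, -0.407, 0.003], [-0.407, -0.913, 0.0], [0.003, -0.001, -1.0]]
wrist_force: [0.3, -0.0, -0.2]
opening: -0.003
finger_force: 0.0
```

>>> move_arm([
  [0,2,-1,0,0],
  [0,2,-1,0,0],
  [0,2,0,0,0],
  [0,2,0,0,0],
  [0,2,0,0,0],
  [0,2,0,0,0],
  [0,0,0,0,0],
  [0,0,0,0,0],
])

```text
clock: 23.6
ee_pos: [0.494, -0.1526, 0.1981]
orientation: [[0.913, -0.407, -0.0], [-0.407, -0.913, 0.001], [-0.0, -0.0, -1.0]]
wrist_force: [0.3, 1.1, 0.0]
opening: 0.001
finger_force: 0.0
```

```bash
python3 -c "
from h import *
s=read_state();print(s['clock'],s['ee_pos'],s['wrist_force'])
a=grab_frame('scene');cv2.imwrite('pics/j.png',a[...,::-1])
look('pics/k.png')
im=cv2.cvtColor(a,cv2.COLOR_RGB2HSV).astype(int);H,S,V=im[...,0],im[...,1],im[...,2]
roi=np.zeros(H.shape,bool);roi[190:320,195:335]=1
g=big(roi&(H>45)&(H<80)&(S>130)&(V>60)); print('green',cen(g))
J=cv2.cvtColor(cv2.imread('pics/scene0.png'),cv2.COLOR_BGR2HSV).astype(int);H,S,V=J[...,0],J[...,1],J[...,2]
print('was',cen(big(roi&(H>45)&(H<80)&(S>130)&(V>60))))
"
```

```text
23.6 [ 0.4939876  -0.15262236  0.19808916] [0.31071712 1.13962833 0.00139712]
green [227.61687414 253.23374827]
was [227.57983193 253.19607843]
```

View pics/k.png

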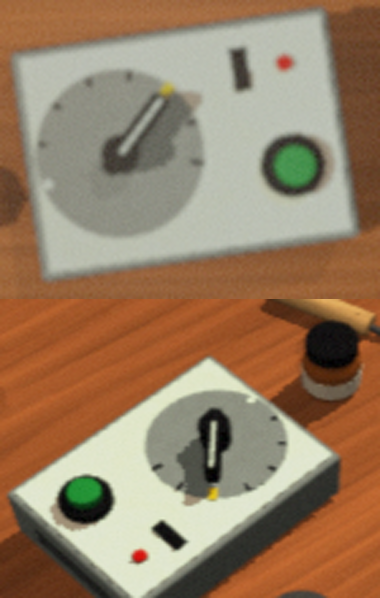

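The pointer rests on the yellow mark and the green button is back up at the same pixel as before. The box and jar are unmoved, and the robot is clear of everything.

```bash
python3 -c "
from plant import *
print(sign_off())"
```

```text
the job is handed in; nothing more can be done
None
```

The job is handed in: the dial was pushed click by click from 2 to 5 without gripping, then the start button was pressed fully in and came back up; the last pictures show the pointer on the yellow mark and the box unmoved, at about 24 s of the 64 s.

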